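# Hold a bisque tube vase down in the painter's V-rest

## Task

Take the straight tube vase from the drying rack, lay it lengthwise in the wooden V-rest, centred so that both ends stick out about equally, and press it down lightly so that it bears firmly on both sides of the V's for me to paint. It is thin unglazed bisque, so grip and press it gently, set it in without letting it drop, and leave everything else on the table where it is. Finish while still holding it pressed down, gripped or with the closed fingers pushing from above, and do not draw back at the end.

Things in the scene. Friction and masses are not known exactly. Their poses are not given: they have to be found in the camera images.
- tube_center (a point): Centre of the straight tube vase, the thing to move: a plain cream bisque cylinder, 46 mm in diameter, 170 mm long, 0.14 to 0.22 kg, lying on its side. The point is on its axis, half-way along; x runs along the axis (either way round will do).
- tube: The same vase, origin and axes as tube_center. Its thin wall cracks if the fingers load it with more than 100 N (both pads added), or if it is knocked or pushed onto the rest so that its loads on the two sides add up to more than 60 N (a push of about 40 N), or if it is let fall more than a few millimetres. Use a light grip of 20 to 30 N a finger and lower it slowly.
- rack: Drying rack, fixed: two battens 210 mm long, 24 mm high, joined by two pairs of 10 mm dowels. Origin: centre of its underside. Two pieces of ware lie along its x axis at y = +55 and -55 mm, either in either place, axes 52.6 mm above the table. The dowels (tops at 34 mm) lie wholly under the ware; beside the ware's middle fingers have free room down to 15 mm above the table.
- candlestick: The other piece of ware on the rack, to be left alone: a cream bisque candlestick of the same length and end diameter as the tube (170 mm, 46 mm) but waisted to 24 mm in the middle.
- rest: V-rest, fixed: base board 150 x 100 x 14 mm with two V-blocks in line, 80 mm wide, each 28 mm long, centred 46 mm before and behind the middle; the 64 mm gap between them is free for fingers above the board. Origin: centre of its underside; x along the V, y across, z up. Cork-faced cheeks at 45 degrees meet 20 mm above the table and end 44 mm above it.
- rest_seat (a point): Where the vase's centre is when it is properly seated: over the middle of the rest, 52.5 mm above the table (the vase's crown is then at 75.5 mm). Same axes as rest.
- rest_left: The two cheeks on the +y side of the V's (part of the rest; its origin is that of rest).
- rest_right: The two cheeks on the -y side of the V's (part of the rest; its origin is that of rest). The vase's own weight loads each side with only 1 to 1.6 N; a straight push down on its middle of 6 to 15 N presses it well onto both. A vase clamped a little off-centre bears on one side only.
- bottle_a: Paint bottle with a screw cap, 45 mm in diameter, 108 mm high, standing between the rack and the rest, on the far side; leave alone. Origin: centre of its foot.
- bottle_b: Another such paint bottle, between the rack and the rest, on the robot's side; leave alone. Origin: centre of its foot.
- roundel: Painted plaster roundel lying flat, 110 mm in diameter, 16 mm thick, beyond the rack; leave alone.
- tile: Blank bisque tile lying flat, 100 x 100 x 10 mm, beyond the rest; leave alone.
- jar: Closed glass jar, 64 mm in diameter, 75 mm high, left of the rack; leave alone.
- brush: Paint brush lying flat, 190 mm long, right of the rest; leave alone.
There are look-alikes about, which are no part of the job. What is shaped like the tube but blue or red is not meant.

How it is judged:
On the way, in this order (a step that is already met when the one before it is completed fails the run):
1. the tube vase is lifted clear of the rack (height (world z) of tube_center above 0.09 m and contact force between tube and rack below 0.1 N), for 0.2 s.
2. the tube vase lies in the V-rest, centred and along it (x of tube_center in the frame of rest_seat between -0.012 and 0.012 m and y of tube_center in the frame of rest_seat between -0.004 and 0.004 m and z of tube_center in the frame of rest_seat between -0.004 and 0.004 m and angle between the x axis of tube and the x axis of rest, either way round below 0.06 rad), for 0.2 s.
At the end, for the whole second after the job is handed in: The tube vase lies still along the V-rest (within 0.06 rad), within 12 mm of its middle lengthwise and 4 mm of the seated place sideways and in height, and the fingers keep it pressed on the left and the right cheeks with more than 2.5 N each (its weight alone gives under 1.6 N) (all of step 2 and contact force between tube and rest_left above 2.5 N and contact force between tube and rest_right above 2.5 N and contact force between tube and the fingers above 2 N and linear speed of tube below 0.03 m/s); the arm keeps its last pose, push and grip.
It fails at once if the fragile vase is squeezed or pushed by the fingers with more than 100 N in all (contact force between tube and the fingers above 100 N).
It fails at once if the vase is knocked or pressed onto the rest with more than 60 N (contact force between tube and rest above 60 N).
It fails at once if the vase is dropped: it moves faster than 0.4 m/s (a fall of 8 mm) with no finger touching it (contact force between tube and the fingers below 0.05 N and linear speed of tube above 0.4 m/s).
It fails at once if another thing on the table is shifted by more than 25 mm or knocked over (distance of any of candlestick, bottle_a, bottle_b, roundel, tile, jar, brush from where it was at the start of the episode above 0.025 m or angle between any of bottle_a, bottle_b, jar's own z axis and vertical above 0.5 rad).
It also fails if it takes over 48 s, if anything falls off the work surface, if the arm or the gripper's body presses on something with over 40 N, if the wrist force passes 120 N, or if a joint passes its speed limit or range.

## Robot

A 7-joint arm with a two-finger parallel gripper is mounted at the origin on the work surface. World frame = base frame: x ahead of the robot, y to its left, z up, the work surface at z = 0. Lengths are in m, angles in rad, forces in N, time in s.
With the tool pointing down it reaches from about 0.425 to 0.95 m from the base axis. Payload 4.7 kg.
Tool frame: the origin (TCP) lies at the very end of the fingers, on their centre line; the grasp point (between the pads) lies 19 mm behind it; z points along the fingers, y is the line along which they close (so a half turn about z gives the same grasp; the last joint's range is limited). The gripper opens to 87 mm and grips with 3 to 60 N. Pads are 19 mm wide; open, the fingers measure 117 mm over their backs; the gripper's body (75 mm by 190 mm) begins 51 mm behind the grasp point.
Start: joints at [1.14, 0.469, -0.049, 1.532, 0.024, 1.141, -0.082], TCP at [0.264, -0.621, 0.223] pointing down, gripper open.
Joint ranges: [-2.59, 2.59], [-0.33, 1.99], [-1.39, 1.29], [0.1, 2.45], [-1.04, 4.18], [0.21, 1.99], [-2.66, 2.66]. Speed limits (rad/s): [2.57, 2.57, 3.14, 3.14, 3.14, 3.14, 3.14].

## Interface

Orientations are given as a unit quaternion [x, y, z, w].
In Python, from bench import env gives the robot as it stands.
- The arm moves only by the shell command python3 -m inch 'ROWS' [FORCE]. ROWS is text: rows parted by semicolons, each of 5 numbers parted by spaces: the opening, from 0 (shut) to 1 (fully open), then the shift along the tool's x, y, z in units of 100 cm (1.0 is 100 cm), then the turn about the tool's z in units of 180 degrees (1.0 is 180 degrees). A call has 1 to 12 rows; each row shifts and turns the commanded pose from where the row before left it, along the tool's axes as they then stand; what a row does not reach is not made up. A row lasts 1/12 s, in which the tool goes at most 41.7 mm and 7.16 degrees, less where a joint would pass 70% of its speed; a pose out of reach is approached as far as the arm can. A call with a number of a shift or a turn outside -1 to 1 is refused whole. A call with a gripper value outside its range is refused whole. The fingers move at their own pace and stop on an object; FORCE is the grip in N (left out, the last holds). Time passes only in rows, so rows that do not move let the fingers close. It gives the time, the measured TCP pose, the force, the opening and the grip force at its end, in the units of the state.
- env.get_state(): the state, without advancing time (a new reading comes with each control period).
- env.snapshot(name): name is "side" or "top" or "wrist"; returns the picture (480x640x3 uint8, red, green, blue); there is no depth.
- env.get_calibration(name): a dict with "intrinsics" (3x3 intrinsics, pixels), "rvec" (rotation vector, rad) and "tvec" (3), from world to camera coordinates, as OpenCV has them. Camera axes: x right, y down, z forward; pixel columns grow to the right and rows downward; lengths in m; the calibration is good to about 2 mm. A picture is of the moment at which its call begins: read the wrist's pose just before it. get_calibration takes no time and is no camera call; for the wrist camera it gives the pose at the moment of the call.
- env.job_done(): hands the job in; it is judged then, once.
Trained networks look in the newest picture that a camera, given by its name, has taken for a name from the list of things; names that differ only in an ending like _2 or _b are one class to them, and where a whole thing is asked for, a point or a joint stands for the part that bears it (a point fixed in the world has none). Each returns a list of dicts, best first, with "p" (0 to 1); they miss things now and then, are a little off and sometimes report something else, mostly with a low value. They report only what shows in the picture. A call takes as long as a camera call. They do not tell look-alikes from the thing itself.
- env.silhouettes(thing, camera): "pixels" (480x640 bool, what is visible of it) and "bbox" ([left, top, right, bottom] in pixels, round what is visible of it).
- env.spot_point(thing, camera): "position" ([column, row] in pixels: a listed point, or the origin of a listed thing).
The state is a dict: "time": time; "qpos": joint angles; "dq": joint speeds; "tau": joint torques, N m; "ee_pos": TCP position; "orientation": TCP orientation; "force": force on the tool from outside, world axes, zero at the start; "ft_torque": the same for the moment, N m; "gripper_width": finger opening in m; "gripper_force": force on a finger pad.
Only numpy, scipy, OpenCV 4.12 (cv2) and the standard library are available. Lean on these libraries where they do the work, as an engineer would, in place of code of your own. Each camera call takes 0.05 s, during which the arm holds its last target. There are 200 camera calls.

## Working session

There is one attempt and no reset: what is moved stays moved. The work goes in short steps, Python scripts to look and compute and a shell command to move; the robot and the scene stay as the last step left them, time stands still between calls to the robot, and variables do not carry over. Pictures are saved under pics/ and viewed, at most 10 in all, crops included, and the job is handed in when it is done.

```bash
mkdir -p pics; cat > h.py <<'E'
import numpy as np, cv2
from bench import env
from scipy.spatial.transform import Rotation as R
def ray(cam,uv,z,cal=None):
    c=cal or env.get_calibration(cam);K=np.array(c["intrinsics"]);Rm=cv2.Rodrigues(np.array(c["rvec"],float))[0];t=np.array(c["tvec"],float).ravel()
    uv=np.atleast_2d(uv).astype(float)
    d=np.c_[uv,np.ones(len(uv))]@np.linalg.inv(K).T@Rm; o=-Rm.T@t
    return o+d*((z-o[2])/d[:,2])[:,None]
def save(n,im): cv2.imwrite("pics/"+n,im[:,:,::-1])
E
python3 - <<'E'
from h import *
s=env.get_state();print(s["time"],s["ee_pos"],R.from_quat(s["orientation"]).as_matrix().round(3).tolist())
im=env.snapshot("top");save("top.png",im)
for t,z in [("tube",.0526),("candlestick",.0526),("rack",0.024),("rest",0.014),("bottle_a",.1),("jar",.07)]:
    for d in env.silhouettes(t,"top")[:3]:
        ys,xs=np.nonzero(d["pixels"]);
        r=cv2.minAreaRect(np.c_[xs,ys].astype(np.float32));b=ray("top",cv2.boxPoints(r),z)[:,:2]
        print(t,round(d["p"],2),d["bbox"],"c",b.mean(0).round(3),"sides",(b[1]-b[0]).round(3),(b[2]-b[1]).round(3))
for t,z in [("tube_center",.0526),("rest_seat",.0525),("rack",0),("rest",0)]:
    for d in env.spot_point(t,"top")[:3]: print(t,round(d["p"],2),d["position"],ray("top",d["position"],z).round(3))
E
```

```text
0.0 [ 0.26377323 -0.62067768  0.22149394] [[0.92, 0.391, -0.001], [0.391, -0.92, 0.002], [-0.0, -0.002, -1.0]]
tube 0.78 [366.9, 312.1, 440.1, 341.7] c [ 0.364 -0.187] sides [ 0.014 -0.171] [-0.045 -0.002]
tube 0.68 [149.3, 285.1, 173.9, 360.9] c [0.389 0.385] sides [ 0.172 -0.01 ] [-0.005 -0.05 ]
candlestick 0.72 [257.2, 214.7, 277.2, 288.3] c [0.553 0.136] sides [-0.001 -0.046] [-0.175  0.002]
candlestick 0.25 [367.8, 204.1, 412.3, 269.3] c [ 0.577 -0.163] sides [ 0.145 -0.02 ] [-0.013 -0.098]
rack 0.74 [202.7, 213.2, 291.6, 295.1] c [0.55  0.191] sides [ 0.    -0.213] [-0.197 -0.003]
rack 0.24 [115.3, 203.9, 147.8, 234.9] c [0.643 0.48 ] sides [ 0.06  -0.018] [-0.03  -0.082]
rest 0.71 [368.9, 206.0, 413.1, 271.7] c [ 0.582 -0.169] sides [ 0.151 -0.023] [-0.016 -0.105]
bottle_a 0.69 [311.4, 180.7, 330.5, 207.3] c [ 0.678 -0.006] sides [-0.001 -0.04 ] [-0.063  0.002]
bottle_a 0.49 [318.7, 316.4, 337.5, 332.7] c [ 0.372 -0.006] sides [-0.001 -0.036] [-0.038  0.001]
jar 0.73 [112.9, 204.2, 149.9, 232.0] c [0.634 0.46 ] sides [ 0.055 -0.026] [-0.043 -0.081]
jar 0.37 [237.0, 148.6, 275.5, 191.5] c [0.751 0.157] sides [ 0.07 -0.07] [-0.077 -0.072]
tube_center 0.93 [402.6, 324.7] [[ 0.366 -0.184  0.053]]
tube_center 0.61 [166.4, 322.9] [[0.384 0.374 0.053]]
tube_center 0.56 [220.9, 255.8] [[0.541 0.246 0.053]]
rest_seat 0.62 [388.7, 237.6] [[ 0.575 -0.16   0.052]]
rack 0.89 [244.0, 253.3] [[0.552 0.199 0.   ]]
rack 0.67 [390.7, 235.9] [[ 0.587 -0.172  0.   ]]
rest 0.59 [386.4, 235.3] [[ 0.589 -0.161  0.   ]]
```

View pics/top.png

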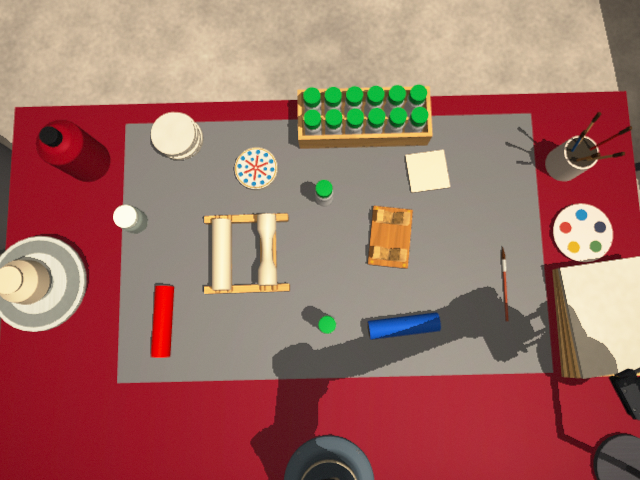

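The rack is at (245,253), with the cream tube on its left side at (221,255) and the candlestick at (267,251). The rest is at (390,237), turned slightly. The red (162,320) and blue (404,325) tubes are decoys. I'll go over the rest first and look.

```bash
python3 -m inch '1 .033 -.0205 -.005 0;1 .033 -.0205 -.005 0;1 .033 -.0205 -.005 0;1 .033 -.0205 -.005 0;1 .033 -.0205 -.005 0;1 .033 -.0205 -.005 0;1 .033 -.0205 -.005 0;1 .033 -.0205 -.005 0;1 .033 -.0205 -.005 0;1 .033 -.0205 -.005 0;1 .033 -.0205 -.005 0;1 .033 -.0205 -.005 0' 25
python3 -m inch '1 0.02 -.02 0 0;1 0.02 -.02 0 0;1 0 0 0 .032;1 0 0 0 .032;1 0 0 0 .032;1 0 0 0 .032;1 0 0 0 0;1 0 0 0 0'
cat > look.py <<'E'
from h import *
import sys
n=sys.argv[1]; its=[a.split(":") for a in sys.argv[2:]]
s=env.get_state();M=R.from_quat(s["orientation"]).as_matrix();p=np.array(s["ee_pos"]);print("t",s["time"],"tcp",p.round(4),"toolx",M[:,0].round(4),"z",M[:,2].round(3))
cal=env.get_calibration("wrist");im=env.snapshot("wrist");save(n,im)
for t,z in its:
    z=float(z)
    for d in env.spot_point(t,"wrist")[:2]:
        w=ray("wrist",d["position"],z,cal)[0];print(t,round(d["p"],2),np.round(d["position"]),w.round(4),"in tool",((w-p)@M).round(4))
    for d in env.silhouettes(t.replace("_seat","").replace("_center",""),"wrist")[:2]:
        ys,xs=np.nonzero(d["pixels"]);b=ray("wrist",cv2.boxPoints(cv2.minAreaRect(np.c_[xs,ys].astype(np.float32))),z,cal)[:,:2]
        e=[b[1]-b[0],b[2]-b[1]];L=max(e,key=np.linalg.norm);L=L*np.sign(L[0]);c=b.mean(0)
        print(" mask",round(d["p"],2),d["bbox"],"c",c.round(4),"len",np.linalg.norm(e,axis=1).round(3),"yaw",np.arctan2(L[1],L[0]).round(4))
E
python3 look.py w1.png rest_seat:.0525 rest:.014
```

```text
time: 1.55
ee_pos: [0.533, -0.2383, 0.2832]
orientation: [0.98, 0.199, 0.0, 0.0]
force: [1.5, 0.2, -0.3]
gripper_width: 0.0872
gripper_force: 0.0
time: 2.22
ee_pos: [0.5534, -0.1874, 0.2826]
orientation: [1.0, 0.001, 0.0, 0.0]
force: [-0.5, 0.6, -0.3]
gripper_width: 0.0872
gripper_force: 0.0
t 2.2167 tcp [ 0.5534 -0.1874  0.2826] toolx [1.0e+00 2.3e-03 1.0e-04] z [ 0. -0. -1.]
rest_seat 0.7 [301. 182.] [ 0.5855 -0.1714  0.0525] in tool [ 0.032  -0.016   0.2301]
 mask 0.9 [259.6, 115.7, 347.5, 241.9] c [ 0.5867 -0.1705] len [0.136 0.089] yaw -0.1803
 mask 0.51 [101.6, 54.8, 188.0, 115.1] c [6.904e-01 3.000e-04] len [0.046 0.094] yaw 1.2197
rest 0.8 [299. 179.] [ 0.5855 -0.1675  0.014 ] in tool [ 0.0321 -0.0199  0.2686]
 mask 0.9 [259.6, 115.7, 347.5, 241.9] c [ 0.5831 -0.1688] len [0.149 0.098] yaw -0.1803
 mask 0.51 [101.6, 54.8, 188.0, 115.1] c [0.697  0.0187] len [0.051 0.103] yaw 1.2197
```

View pics/w1.png

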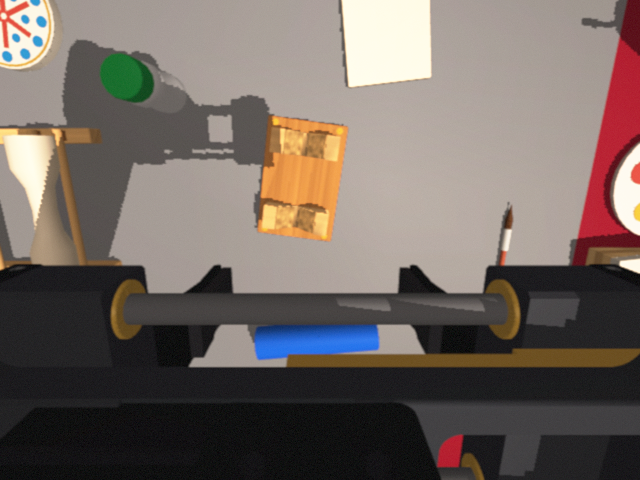

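The rest is fully visible, at about (303,180), with board corners (270,116), (347,127), (330,241) and (258,231), so its yaw is about -0.14. I'll fit a projected model to the mask for rest and tube, then move above the tube.

```bash
cat > fit.py <<'E'
from h import *
import sys
from scipy.optimize import minimize
def box(cx,lx,ly,z0,z1): return [[cx+a*lx/2,b*ly/2,z] for a in(-1,1) for b in(-1,1) for z in(z0,z1)]
a=np.linspace(0,2*np.pi,40)
MODEL={"rest":[box(0,.15,.1,0,.014),box(.046,.028,.08,.014,.044),box(-.046,.028,.08,.014,.044)],
 "tube":[[[x,.023*np.cos(t),.0526+.023*np.sin(t)] for x in(-.085,.085) for t in a]]}
def fit(name,cam,x0,im_taken=True,cal=None,vis=None):
    c=cal or env.get_calibration(cam);K=np.array(c["intrinsics"]);S=8
    best=None
    for d in env.silhouettes(name,cam):
        ys,xs=np.nonzero(d["pixels"]);w=ray(cam,[xs.mean(),ys.mean()],.04,c)[0]
        e=np.hypot(*(w[:2]-x0[:2]))
        if e<.06 and (best is None or e<best[0]): best=(e,d)
    m=best[1]["pixels"]
    def cost(v,show=False):
        r=np.zeros(m.shape,np.uint8).repeat(2,0).repeat(2,1)
        Rz=R.from_euler("z",v[2]/10).as_matrix()
        for part in MODEL[name]:
            P=np.array(part)@Rz.T+[v[0]/10,v[1]/10,0]
            q=cv2.projectPoints(P,np.array(c["rvec"],float),np.array(c["tvec"],float),K,None)[0]
            h=cv2.convexHull(((q*2+.5)*16).astype(np.int32)); cv2.fillConvexPoly(r,h,1,shift=4)
        f=cv2.resize(r.astype(np.float32),m.shape[::-1],interpolation=cv2.INTER_AREA)
        if vis is not None: f=f*vis
        mm=m if vis is None else m*vis
        return np.abs(f-mm).sum()/mm.sum()
    s=minimize(cost,np.array(x0)*10,method="Nelder-Mead",options=dict(initial_simplex=np.array(x0)*10+np.array([[0,0,0],[.1,0,0],[0,.1,0],[0,0,1]]),xatol=1e-3,fatol=1e-5))
    return s.x/10,s.fun,best[1]["p"],cost(np.array(x0)*10)
E
python3 - <<'E'
from fit import *
env.snapshot("wrist"); v=fit("rest","wrist",[.584,-.169,-.14]);print("rest",v)
env.snapshot("top"); print("rest top",fit("rest","top",[.584,-.169,-.14]));
print("tube top",fit("tube","top",[.545,.245,0.]))
E
python3 -m inch '1 0 -.037 0 0;1 0 -.037 0 0;1 0 -.037 0 0;1 0 -.037 0 0;1 0 -.037 0 0;1 0 -.037 0 0;1 0 -.037 0 0;1 0 -.037 0 0;1 0 -.037 0 0;1 0 -.037 0 0;1 -.02 -.037 0 0;1 -.01 -.026 0 0'
python3 -m inch '1 -.03 0 0 0;1 -.02 0 0 0;1 0 0 0 0;1 0 0 0 0'
python3 look.py w2.png tube_center:.0526
python3 -c "
from fit import *
print(fit('tube','wrist',[.545,.245,0.]))"
```

```text
rest (array([ 0.58282538, -0.16973025, -0.12961973]), np.float64(0.03180202199755583), 0.88, np.float64(0.04105099433396289))
rest top (array([ 0.58357722, -0.16811816, -0.13104347]), np.float64(1.3196529080675423), 0.79, np.float64(1.3327861163227017))
tube top (array([0.54364609, 0.24613358, 0.00661244]), np.float64(0.052260934025203855), 0.58, np.float64(0.06671608598962195))
time: 3.72
ee_pos: [0.5216, 0.2493, 0.2825]
orientation: [1.0, 0.002, -0.001, -0.001]
force: [-0.5, 0.3, -0.2]
gripper_width: 0.0872
gripper_force: 0.0
time: 4.05
ee_pos: [0.4733, 0.2455, 0.283]
orientation: [1.0, 0.001, 0.001, 0.0]
force: [1.7, -0.9, 0.4]
gripper_width: 0.0871
gripper_force: 0.0
t 4.05 tcp [0.4733 0.2455 0.283 ] toolx [1.     0.0011 0.0012] z [ 0.001 -0.    -1.   ]
tube_center 0.97 [206. 267.] [0.3995 0.3819 0.0526] in tool [-0.074  -0.1366  0.2303]
tube_center 0.6 [315. 148.] [0.5448 0.2455 0.0526] in tool [0.0712 0.     0.2305]
 mask 0.88 [293.6, 63.9, 334.1, 228.7] c [0.5435 0.2458] len [0.044 0.179] yaw 0.0178
 mask 0.65 [185.6, 200.4, 222.0, 287.2] c [0.4275 0.3819] len [0.045 0.106] yaw -0.0089
(array([0.54435722, 0.24402678, 0.01266949]), np.float64(0.02994407332608358), 0.88, np.float64(0.048197918284915334))
```

View pics/w2.png

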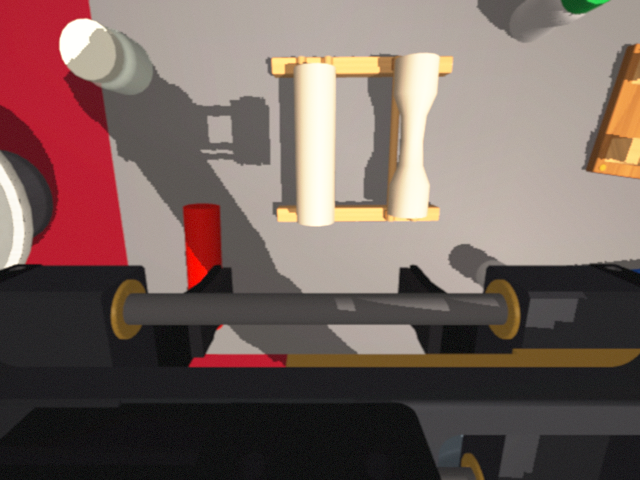

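The tube is at (315,147), the candlestick at (412,135), and the mask fit agrees on (0.5443, 0.2445). Going down onto the tube.

```bash
python3 -m inch '1 .03 .0005 0 -.004;1 .03 .0005 0 0;1 .011 0 .02 0;1 0 0 .03 0;1 0 0 .03 0;1 0 0 .03 0;1 0 0 .03 0;1 0 0 0 0;1 0 0 0 0'
python3 -c "
from h import *
s=env.get_state();M=R.from_quat(s['orientation']).as_matrix();print(s['ee_pos'],((np.array([.5443,.2445,.0340])-s['ee_pos'])@M).round(4),M[:,0],M[:,2])"
```

```text
time: 5.0
ee_pos: [0.5447, 0.2438, 0.1412]
orientation: [1.0, 0.006, -0.002, 0.001]
force: [0.2, 0.8, 0.9]
gripper_width: 0.0872
gripper_force: 0.0
[0.54465772 0.24379347 0.14120826] [-0.     -0.0009  0.1072] [ 0.99993162  0.01125865 -0.00316319] [-0.00314818 -0.00135026 -0.99999413]
```

```bash
python3 -m inch '1 0 -.0008 .025 0;1 0 0 .025 0;1 0 0 .02 0;1 0 0 .015 0;1 0 0 .012 0;1 0 0 .01 0;1 0 0 0 0;1 0 0 0 0'
python3 -m inch '.6 0 0 0 0;.5 0 0 0 0;.45 0 0 0 0;.4 0 0 0 0;.3 0 0 0 0;.3 0 0 0 0;.3 0 0 0 0;.3 0 0 0 0' 25
```

```text
time: 5.67
ee_pos: [0.5455, 0.2458, 0.0363]
orientation: [1.0, 0.006, 0.001, -0.0]
force: [-0.3, -0.5, 0.2]
gripper_width: 0.0871
gripper_force: 0.0
time: 6.33
ee_pos: [0.5448, 0.2459, 0.0357]
orientation: [1.0, 0.006, 0.0, -0.0]
force: [0.7, 1.1, -0.7]
gripper_width: 0.0458
gripper_force: 25.0
```

```bash
python3 -m inch '.3 0 0 -.005 0;.3 0 0 -.01 0;.3 0 0 -.02 0;.3 0 0 -.025 0;.3 0 0 -.025 0;.3 0 0 -.025 0;.3 0 0 -.025 0;.3 0 0 -.015 0;.3 0 0 0 0;.3 0 0 0 0;.3 0 0 0 0'
python3 look.py w3.png tube_center:.2
```

```text
time: 7.25
ee_pos: [0.5439, 0.2448, 0.1845]
orientation: [1.0, 0.006, -0.001, 0.001]
force: [0.5, -0.8, -2.2]
gripper_width: 0.0455
gripper_force: 25.0
t 7.25 tcp [0.5439 0.2448 0.1845] toolx [ 0.9999  0.0122 -0.0018] z [-0.002 -0.001 -1.   ]
tube_center 0.81 [315. 304.] [0.5415 0.2443 0.2   ] in tool [-0.0025  0.0005 -0.0155]
 mask 0.93 [262.1, 110.5, 373.3, 355.9] c [0.572 0.244] len [0.046 0.116] yaw 0.0574
 mask 0.65 [350.5, 0.0, 461.5, 38.0] c [0.6634 0.2107] len [0.013 0.042] yaw -1.5569
```

View pics/w3.png

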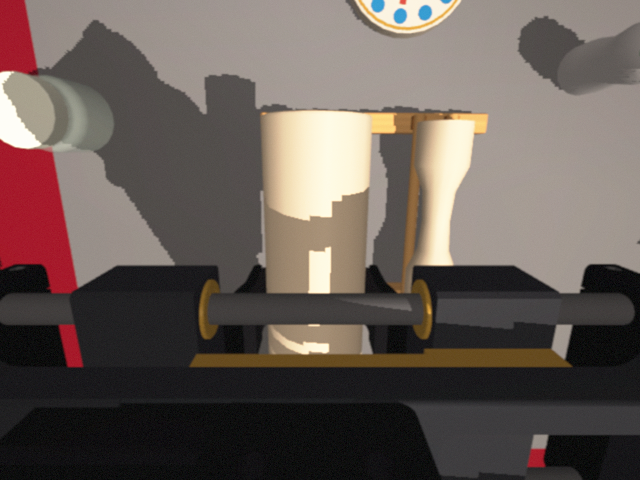

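The tube is held centrally, running from (316,112) back under the palm, and the candlestick at (445,180) has not moved. Carrying it over the rest.

```bash
python3 -m inch '.3 .001 .02 -.008 0;.3 .003 .0375 -.008 0;.3 .003 .0375 0 0;.3 .003 .0375 0 0;.3 .003 .0375 0 0;.3 .003 .0375 0 0;.3 .003 .0375 0 0;.3 .003 .0375 0 0;.3 .003 .0375 0 0;.3 .003 .0375 0 0;.3 .003 .035 0 0;.3 .002 .02 0 0'
python3 -m inch '.3 0 0 0 .023;.3 0 0 0 .023;.3 0 0 0 0;.3 0 0 0 0;.3 0 0 0 0'
python3 look.py w4.png
python3 - <<'E'
from h import *
s=env.get_state();M=R.from_quat(s['orientation']).as_matrix();print(((np.array([.583,-.169,.0356])-s['ee_pos'])@M).round(4),np.arctan2(M[1,0],M[0,0]))
im=env.snapshot("side");save("side.png",im)
E
```

```text
time: 8.4
ee_pos: [0.5818, -0.1723, 0.2003]
orientation: [1.0, 0.003, -0.001, 0.001]
force: [0.3, -0.2, -1.3]
gripper_width: 0.0449
gripper_force: 25.0
time: 8.82
ee_pos: [0.5826, -0.166, 0.201]
orientation: [0.998, -0.065, -0.0, -0.0]
force: [0.5, -0.7, -1.1]
gripper_width: 0.0452
gripper_force: 25.0
t 8.8167 tcp [ 0.5826 -0.166   0.201 ] toolx [ 0.9916 -0.1293 -0.001 ] z [-0.001  0.    -1.   ]
[0.0008 0.003  0.1656] -0.1300772989702665
```

View pics/w4.png

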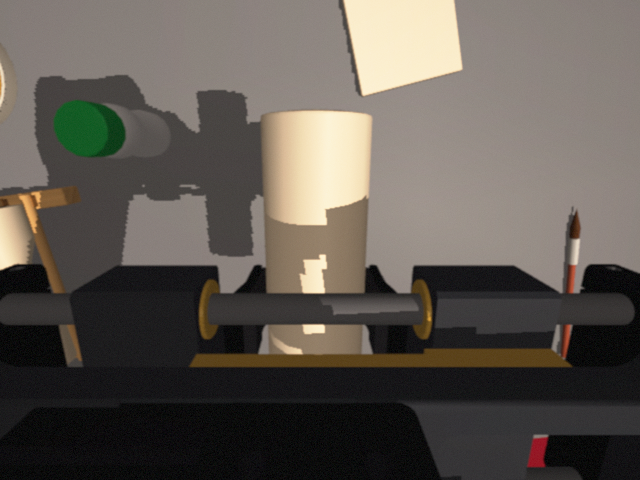

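View pics/side.png

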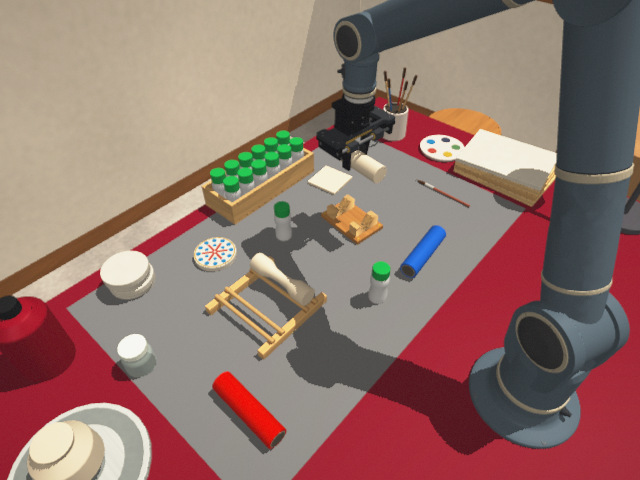

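The wrist view shows the tube at (316,112–355) completely covering the rest. The side view shows the tube above the rest at (352,220), with nothing else disturbed. Fitting the rest from the side camera as a cross-check, then descending.

```bash
python3 -c "
from fit import *
print(fit('rest','side',[.583,-.169,-.13]))"
python3 -m inch '.3 .0005 .002 .02 0;.3 0 .001 .025 0;.3 0 0 .025 0;.3 0 0 .02 0;.3 0 0 .015 0;.3 0 0 .01 0;.3 0 0 .005 0;.3 0 0 0 0;.3 0 0 0 0'
python3 - <<'E'
from h import *
s=env.get_state();M=R.from_quat(s['orientation']).as_matrix();print(((np.array([.583,-.169,.0356])-s['ee_pos'])@M).round(4),np.arctan2(M[1,0],M[0,0]))
E
```

```text
(array([ 0.58349083, -0.16724462, -0.11942411]), np.float64(0.07961683417085427), 0.75, np.float64(0.09956030150753768))
time: 9.72
ee_pos: [0.5836, -0.1696, 0.0822]
orientation: [0.998, -0.066, 0.001, 0.0]
force: [-0.2, 0.1, -0.7]
gripper_width: 0.0455
gripper_force: 25.0
[-0.0007 -0.0006  0.0466] -0.13192872673662104
```

```bash
python3 -m inch '.3 -.0005 -.001 .01 0;.3 0 0 .01 0;.3 0 0 .008 0;.3 0 0 .005 0;.3 0 0 .003 0;.3 0 0 .002 0;.3 0 0 .001 0;.3 0 0 0 0;.3 0 0 0 0'
python3 -m inch '.3 0 0 .001 0;.3 0 0 .001 0;.3 0 0 0 0;.3 0 0 0 0'
```

```text
time: 10.47
ee_pos: [0.5828, -0.1686, 0.0428]
orientation: [0.998, -0.066, 0.0, 0.0]
force: [-0.0, 0.2, -1.3]
gripper_width: 0.0452
gripper_force: 25.0
time: 10.8
ee_pos: [0.5826, -0.1686, 0.0406]
orientation: [0.998, -0.066, 0.0, 0.0]
force: [0.4, 0.2, -1.5]
gripper_width: 0.0452
gripper_force: 25.0
```

```bash
for i in 1; do python3 -m inch '.3 0 0 .001 0;.3 0 0 .001 0;.3 0 0 0 0;.3 0 0 0 0'; done
python3 -m inch '.3 0 0 .001 0;.3 0 0 0 0;.3 0 0 0 0'
```

```text
time: 11.13
ee_pos: [0.5825, -0.1686, 0.0385]
orientation: [0.998, -0.066, -0.0, 0.0]
force: [-0.6, 0.2, -1.2]
gripper_width: 0.0452
gripper_force: 25.0
time: 11.38
ee_pos: [0.5825, -0.1686, 0.0375]
orientation: [0.998, -0.066, -0.0, 0.0]
force: [-0.1, -0.2, -1.6]
gripper_width: 0.0453
gripper_force: 25.0
```

```bash
python3 -m inch '.3 0 0 .0006 0;.3 0 0 0 0;.3 0 0 0 0'
python3 -m inch '.3 0 0 .0006 0;.3 0 0 0 0;.3 0 0 0 0'
```

```text
time: 11.63
ee_pos: [0.5825, -0.1685, 0.0369]
orientation: [0.998, -0.066, -0.0, 0.0]
force: [-0.4, -0.3, -1.5]
gripper_width: 0.0457
gripper_force: 25.0
time: 11.88
ee_pos: [0.5825, -0.1686, 0.0363]
orientation: [0.998, -0.066, -0.0, 0.0]
force: [0.0, -0.2, -1.3]
gripper_width: 0.0453
gripper_force: 25.0
```

```bash
python3 -m inch '.3 0 0 .0006 0;.3 0 0 0 0;.3 0 0 0 0'
python3 -m inch '.3 0 0 .0005 0;.3 0 0 0 0;.3 0 0 0 0'
```

```text
time: 12.13
ee_pos: [0.5826, -0.1686, 0.0358]
orientation: [0.998, -0.066, 0.0, 0.0]
force: [-0.5, 0.0, -1.7]
gripper_width: 0.0454
gripper_force: 25.0
time: 12.38
ee_pos: [0.5826, -0.1687, 0.0356]
orientation: [0.998, -0.066, 0.0, 0.0]
force: [-0.6, -0.2, 3.1]
gripper_width: 0.0453
gripper_force: 25.0
```

Contact has begun: vertical force went from -1.5 to +3.1 N with almost no sideways force, so the tube looks well centred. Pressing a little further.

```bash
python3 -m inch '.3 0 0 .0004 0;.3 0 0 0 0;.3 0 0 0 0;.3 0 0 0 0'
python3 -c "
from h import *
s=env.get_state();M=R.from_quat(s['orientation']).as_matrix();print(s['ee_pos'],(np.array(s['force'])@M).round(2),s['ft_torque'])"
```

```text
time: 12.72
ee_pos: [0.5826, -0.1687, 0.0355]
orientation: [0.998, -0.066, 0.0, 0.0]
force: [-3.1, -0.4, 5.0]
gripper_width: 0.0454
gripper_force: 25.0
[ 0.58260686 -0.1687151   0.03550076] [-3.02  0.86 -5.02] [0.06959924 0.52225789 0.10375042]
```

```bash
python3 -m inch '.3 0 0 .0005 0;.3 0 0 0 0;.3 0 0 0 0;.3 0 0 0 0'
python3 -c "
from h import *
s=env.get_state();M=R.from_quat(s['orientation']).as_matrix();print(s['ee_pos'],(np.array(s['force'])@M).round(2),s['ft_torque'])"
```

```text
time: 13.05
ee_pos: [0.5827, -0.1687, 0.0355]
orientation: [0.998, -0.066, 0.0, 0.0]
force: [-2.7, -0.1, 8.6]
gripper_width: 0.045
gripper_force: 25.0
[ 0.58267303 -0.16871671  0.03550988] [-2.66  0.46 -8.59] [0.15780922 0.7217563  0.07777415]
```

```bash
python3 -m inch '.3 0 0 .0004 0;.3 0 0 0 0;.3 0 0 0 0;.3 0 0 0 0'
python3 - <<'E'
from h import *
s=env.get_state();M=R.from_quat(s['orientation']).as_matrix();print(s['ee_pos'],(np.array(s['force'])@M).round(2),s['ft_torque'])
im=env.snapshot("side");c=cv2.resize(im[140:280,270:450],(720,560),interpolation=cv2.INTER_CUBIC);save("s2.png",c)
E
```

```text
time: 13.38
ee_pos: [0.5827, -0.1687, 0.0355]
orientation: [0.998, -0.066, 0.0, 0.0]
force: [-4.1, 0.2, 10.5]
gripper_width: 0.0452
gripper_force: 25.0
[ 0.5826647  -0.16873653  0.03545077] [ -4.09   0.32 -10.48] [0.19438229 0.88731803 0.11606871]
```

View pics/s2.png

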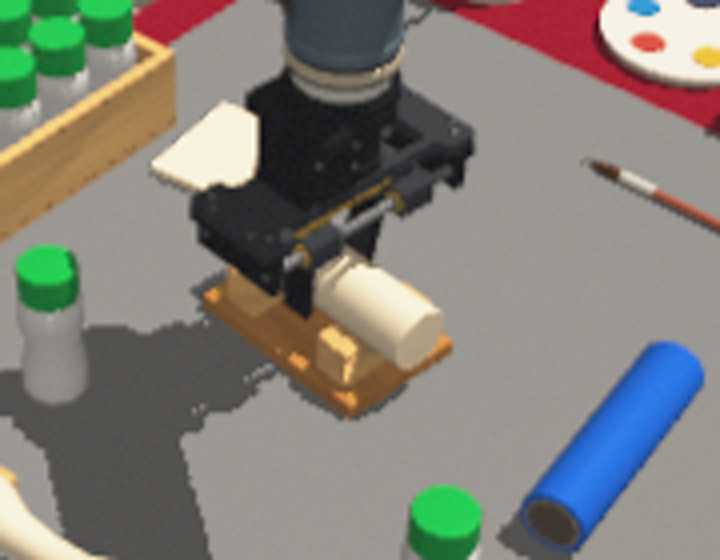

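The crop shows the tube in the V with its near end at about (415,345), the fingers in the gap, and bottles, tile and brush undisturbed. Checking the near end against its projected position.

```bash
python3 - <<'E'
from h import *
c=env.get_calibration("side")
for x in(-.097,-.085,-.073):
    P=R.from_euler("z",-.13).apply([[x,.023*np.cos(t),.0525+.023*np.sin(t)] for t in np.arange(0,6.3,1.57)[:4]]+[[x,0,.0525]])+[.583,-.169,0]
    q=cv2.projectPoints(P,np.array(c["rvec"]),np.array(c["tvec"]),np.array(c["intrinsics"]),None)[0][:,0]
    print(x,((q-[270,140])*4).round().tolist())
E
```

```text
-0.097 [[407.0, 359.0], [434.0, 317.0], [456.0, 327.0], [428.0, 368.0], [431.0, 343.0]]
-0.085 [[394.0, 350.0], [421.0, 308.0], [442.0, 318.0], [415.0, 359.0], [418.0, 334.0]]
-0.073 [[381.0, 340.0], [408.0, 299.0], [429.0, 309.0], [403.0, 349.0], [405.0, 324.0]]
```

The near end matches a centred seat to within about 3 mm. Forces are about 11 N down and 0.3 N sideways. Handing in.

```bash
python3 -c "
from bench import env
s=env.get_state();print(s['time'],s['force'],s['gripper_force']);print(env.job_done())"
```

```text
13.4333 [-4.22439674 -0.03445639 11.0499665 ] 24.992539286613464
the job is handed in; nothing more can be done
None
```

The tube vase is in the V-rest, centred to within about 3 mm, and still held at 25 N a finger and pressed down with about 11 N; I handed the job in at 13.4 s, but no verdict came back.

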